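# Roll the centrifuge shaft into the V-block and butt it against the stop

## Robot

A 6-joint arm with a two-finger parallel gripper is mounted at the origin on the work surface. World frame = base frame: x ahead of the robot, y to its left, z up, the work surface at z = 0. Lengths are in m, angles in rad, forces in N, time in s.
With the tool pointing down it reaches from about 0.4 to 0.825 m from the base axis. Payload 7 kg.
Tool frame: the origin (TCP) lies midway between the tips of the shut fingers; the grasp point (between the pads) lies 19 mm behind it; z points along the fingers, y is the line along which they close (so a half turn about z gives the same grasp; the last joint's range is limited). The gripper opens to 88 mm and grips with 3 to 60 N. Pads are 19 mm wide; open, the fingers measure 130 mm over their backs; the gripper's body (78 mm by 193 mm) begins 47 mm behind the grasp point.
Start: joints at [-0.84, 0.359, 0.012, 0, -1.224, -0.288], TCP at [0.289, -0.61, 0.227] pointing down, gripper open.
Joint ranges: [-3.07, 3.07], [-1.43, 2.12], [-1.02, 1.25], [-3.03, 1.67], [-3.05, -0], [-3.03, 3.03]. Speed limits (rad/s): [2.39, 2.39, 3.01, 3.14, 3.14, 3.14].

## Interface

Orientations are given as [roll, pitch, yaw] about the fixed x, y, z axes, in that order (R = Rz(yaw) Ry(pitch) Rx(roll)).
In Python, from station import get_state, grab_frame, calibration, job_done, boxes_of, regions_of, spot_point gives the robot as it stands. The module is installed in compiled form; this text tells all that it offers.
- The arm moves only by the tool arm_command, never from a script. Its argument "commands" is a list of rows, each an object of numbers: "tx", "ty", "tz": the shift along the tool's x, y, z each as a share of 25 cm, from -1 to 1; "twist": the turn about the tool's z as a share of 180 degrees, from -1 to 1. A call has exactly 8 rows; each row is the pose to reach, as a shift and turn from the pose commanded when the call began, along the tool's axes at that moment, turning the shorter way round; what a row does not reach only later rows make up. A row lasts 1/12 s, in which the tool goes at most 41.7 mm and 7.16 degrees, less where a joint would pass 70% of its speed; a pose out of reach is approached as far as the arm can. A call with a number of a shift or a turn outside -1 to 1 is refused whole. A call with a gripper value outside its range is refused whole. "claw" is the opening, from 0 (shut) to 1 (fully open), set as the call begins (left out, the last holds). The fingers move at their own pace and stop on an object; "grip_force" is the grip in N (left out, the last holds). Time passes only in rows, so rows that repeat a pose let the fingers close, or fill a call up. It gives the time, the measured TCP pose, the force, the opening and the grip force at its end, in the units of the state.
- get_state(): the state, without advancing time (a new reading comes with each control period).
- grab_frame(name): name is "scene" or "side" or "wrist"; returns the picture (480x640x3 uint8, red, green, blue); there is no depth.
- calibration(name): a dict with "camera_matrix" (3x3 intrinsics, pixels), "k1" (the pictures are not rectified: a ray, as slopes to the right and down, at radius r is drawn at 1 + k1 r^2 times it, then the intrinsics apply), "extrinsics" (4x4, takes a point from camera to world coordinates). Camera axes: x right, y down, z forward; pixel columns grow to the right and rows downward; lengths in m; the calibration is good to about 2 mm. A picture is of the moment at which its call begins: read the wrist's pose just before it. calibration takes no time and is no camera call; for the wrist camera it gives the pose at the moment of the call.
- job_done(): hands the job in; it is judged then, once.
Trained networks look in the newest picture that a camera, given by its name, has taken for a name from the list of things; names that differ only in an ending like _2 or _b are one class to them, and where a whole thing is asked for, a point or a joint stands for the part that bears it (a point fixed in the world has none). Each returns a list of dicts, best first, with "score" (0 to 1); they miss things now and then, are a little off and sometimes report something else, mostly with a low value. They report only what shows in the picture. A call takes as long as a camera call. They do not tell look-alikes from the thing itself.
- boxes_of(query, camera): "rect" ([left, top, right, bottom] in pixels, round what is visible of it).
- regions_of(query, camera): "region" (480x640 bool, what is visible of it) and "rect" ([left, top, right, bottom] in pixels, round what is visible of it).
- spot_point(query, camera): "uv" ([column, row] in pixels: a listed point, or the origin of a listed thing).
The state is a dict: "t": time; "q": joint angles; "qd": joint speeds; "joint_efforts": joint torques, N m; "eef_pos": TCP position; "ee_rot": TCP orientation; "force": force on the tool from outside, world axes, zero at the start; "moment": the same for the moment, N m; "width": finger opening in m; "gripper_force": force on a finger pad.
Only numpy, scipy, OpenCV 4.12 (cv2) and the standard library are available. Lean on these libraries where they do the work, as an engineer would, in place of code of your own. Each camera call takes 0.05 s, during which the arm holds its last target. There are 200 camera calls.

## Task

Without picking it up, roll the loose metal shaft along the bench with your fingers, up the little ramp and into the V-block so that it lies settled in the V. Then push it gently endwise along the V until its end is up against the end stop, and leave it resting there. Do not pinch or lift the shaft, and leave the bottle, the steel collar and the screwdriver alone.

Things in the scene. Friction and masses are not known exactly. Their poses are not given: they have to be found in the camera images.
- shaft: Loose polished aluminium shaft, a smooth round bar 40 mm in diameter, 120 mm long, about 0.4 kg, lying on its side on the bench. Origin on its axis at mid-length (20 mm up at the start); x runs along it, y and z turn with it. It starts 165 to 235 mm from the V on the ramp side, within 6 degrees of parallel to it, 30 to 50 mm short of its final place along the V. It may roll on.
- vblock: Dark steel V-block fixed to the bench. Origin on the bench below the bottom line of the V; x runs along the V towards the end stop, y across it (the shaft comes in towards +y), z up. V and ramp reach from x = -75 to 60 mm. The V's bottom is 1.5 mm up; both flanks slope 30 degrees; the far one rises to 19 mm at y = 30 mm, then a flat top to y = 44 mm.
- seat (a point): Where the middle of the shaft's axis lies when the shaft is settled in the V with its end against the stop: 24.6 mm above the bench, over the V-block's origin. Axes as the V-block's.
- reagent: Bystander: capped amber bottle 64 mm in diameter and 130 mm tall, standing beyond the V-block's far flank. Origin at the centre of its underside.
- collar: Bystander: flat steel ring, 52 mm outer diameter, 16 mm high, lying on the bench at the stop end beside the shaft's way. Origin at the centre of its underside.
- driver: Bystander: screwdriver lying on the bench to the right of the work, beyond the shaft. Origin at its middle, its x axis along it.
- ramp (a point): Middle of the crest between ramp and V, 11 mm above the bench, 16 mm to the -y side of the V's bottom. The ramp, as long as the V, rises to it from the bench over 39 mm. Axes as the V-block's.
- stop (a point): Middle of the end stop's face, 20 mm up, at x = 60 mm of the V-block. The stop is an upright plate 14 mm thick, 88 mm wide, 40 mm high that closes the V's +x end; the -x end is open. Axes as the V-block's.
Things that resemble listed ones, but are neither listed nor needed, are in the scene too. There is more than one size of the shaft; the job needs the middle-sized.

How it is judged:
On the way, in this order (a step that is already met when the one before it is completed fails the run):
1. the shaft has rolled over by half a turn on the bench, before it lies in the V (angle between shaft's own z axis and vertical above 2.4 rad and y of shaft in the frame of seat below -0.03 m and height (world z) of shaft below 0.032 m).
2. the shaft lies in the V (y of shaft in the frame of seat between -0.005 and 0.005 m and z of shaft in the frame of seat below 0.003 m), for 0.2 s.
At the end, for the whole second after the job is handed in: The shaft rests at a standstill in the V: its axis within 4 mm sideways and 3 mm in height of the seat and within 0.05 rad of the V's direction, and its end within 4 mm of the stop (x of shaft in the frame of seat between -0.004 and 0.003 m and y of shaft in the frame of seat between -0.004 and 0.004 m and z of shaft in the frame of seat between -0.003 and 0.003 m and angle between the x axis of shaft and the x axis of vblock, either way round below 0.05 rad and linear speed of shaft below 0.01 m/s and angular speed of shaft below 0.3 rad/s); the robot touches nothing.
It fails at once if the shaft was pinched or pressed hard with the fingers (contact force between shaft and the fingers above 38 N).
It fails at once if the shaft was lifted off the bench or the V-block ((height (world z) of shaft above 0.032 m and y of shaft in the frame of seat below -0.065 m) or height (world z) of shaft above 0.048 m).
It fails at once if the bottle was disturbed (distance of reagent from where it was at the start of the episode above 0.015 m).
It fails at once if the collar was disturbed (distance of collar from where it was at the start of the episode above 0.015 m).
It fails at once if the screwdriver was disturbed (distance of driver from where it was at the start of the episode above 0.015 m).
It also fails if it takes over 54 s, if anything falls off the work surface, if the arm or the gripper's body presses on something with over 40 N, if the wrist force passes 120 N, or if a joint passes its speed limit or range.

## Working session

There is one attempt and no reset: what is moved stays moved. The work goes in short steps, Python scripts to look and compute and a tool call to move; the robot and the scene stay as the last step left them, time stands still between calls to the robot, and variables do not carry over. Pictures are saved under pics/ and viewed, at most 10 in all, crops included, and the job is handed in when it is done.

Besides the shell and the picture viewer there is one more tool, called after "Call:" in YAML: its name, and indented under it one key for each argument. arm_command: Moves the arm, as the interface text tells. Shift numbers are shares of 25 cm and turn numbers shares of 180 degrees, none past 1 either way. Its arguments: {"type":"object","properties":{"commands":{"type":"array"},"claw":{"type":"number"},"grip_force":{"type":"number"}},"required":["commands"]}

```bash
mkdir -p pics; cat > h.py <<'E'
import numpy as np, cv2
from station import *
def ray(cam,uv,z):
    c=calibration(cam);K=np.array(c["camera_matrix"]);E=np.array(c["extrinsics"])
    d=np.array([(uv[0]-K[0,2])/K[0,0],(uv[1]-K[1,2])/K[1,1]]);s=d.copy()
    for _ in range(20): s=d/(1+c["k1"]*(s@s))
    r=E[:3,:3]@np.array([s[0],s[1],1]);o=E[:3,3]
    return (o+r*(z-o[2])/r[2])
def proj(cam,P):
    c=calibration(cam);K=np.array(c["camera_matrix"]);E=np.array(c["extrinsics"])
    p=E[:3,:3].T@(np.array(P)-E[:3,3]);s=p[:2]/p[2];s=s*(1+c["k1"]*(s@s))
    return K[:2,:2]@s+K[:2,2]
def save(cam,n):
    im=grab_frame(cam);cv2.imwrite(f"pics/{n}.png",im[:,:,::-1]);return im
E
python3 - <<'E'
from h import *
save("scene","a");save("side","b")
for cam in("scene","side"):
    for q,z in(("shaft",.02),("vblock",0),("seat",.0246),("ramp",.011),("stop",.02),("reagent",0),("collar",0),("driver",.01)):
        for r in spot_point(q,cam)[:4]: print(cam,q,round(r["score"],2),np.round(r["uv"]),np.round(ray(cam,r["uv"],z),3))
print(get_state())
E
```

```text
scene shaft 0.91 [291. 253.] [ 0.556 -0.066  0.02 ]
scene shaft 0.84 [210. 273.] [ 0.451 -0.187  0.02 ]
scene shaft 0.69 [264. 326.] [ 0.612 -0.253  0.02 ]
scene vblock 0.89 [344. 218.] [0.588 0.121 0.   ]
scene vblock 0.51 [379. 265.] [ 0.717 -0.002  0.   ]
scene vblock 0.21 [376. 182.] [0.594 0.31  0.   ]
scene seat 0.77 [344. 209.] [0.587 0.118 0.025]
scene seat 0.57 [371. 212.] [0.647 0.133 0.025]
scene seat 0.2 [377. 183.] [0.612 0.26  0.025]
scene ramp 0.7 [336. 214.] [0.572 0.11  0.011]
scene stop 0.93 [369. 215.] [0.643 0.127 0.02 ]
scene reagent 0.82 [378. 182.] [0.598 0.309 0.   ]
scene collar 0.84 [378. 264.] [0.714 0.001 0.   ]
scene collar 0.59 [292. 257.] [ 0.553 -0.056  0.   ]
scene collar 0.19 [374. 181.] [0.586 0.309 0.   ]
scene driver 0.64 [131. 357.] [ 0.455 -0.399  0.01 ]
side shaft 0.76 [392. 224.] [ 0.45  -0.159  0.02 ]
side shaft 0.75 [349. 244.] [ 0.565 -0.077  0.02 ]
side shaft 0.56 [328. 196.] [ 0.626 -0.28   0.02 ]
side vblock 0.63 [342. 311.] [0.583 0.133 0.   ]
side seat 0.74 [318. 306.] [0.639 0.139 0.025]
side seat 0.61 [342. 298.] [0.584 0.113 0.025]

[... 236 characters left out ...]
374  0.01 ]
{'t': 0.9, 'q': array([-8.39919806e-01,  3.58561341e-01,  1.19224699e-02, -2.48990626e-05,
       -1.22412332e+00, -2.88111509e-01]), 'qd': array([ 2.27960457e-04, -4.09646971e-05,  1.05684969e-03,  2.18569716e-03,
       -3.99337868e-04, -4.38037901e-04]), 'joint_efforts': array([-4.91836545e-04, -5.82356501e+01,  2.93305153e+01,  7.00229600e+00,
        1.25255765e-02, -3.25286362e-05]), 'eef_pos': array([ 0.28918437, -0.60988924,  0.22659157]), 'ee_rot': array([-3.14156658e+00,  3.21513090e-05, -2.69883610e+00]), 'force': array([-0.14489476, -0.0819928 , -0.10890333]), 'moment': array([ 0.00437753,  0.01171804, -0.01890314]), 'gripper_force': 0.0, 'width': 0.08759182633536998}
```

```bash
python3 - <<'E'
import cv2
a=cv2.imread("pics/a.png")[120:420,80:480];cv2.imwrite("pics/a2.png",cv2.resize(a,(800,600),interpolation=cv2.INTER_CUBIC))
a=cv2.imread("pics/b.png")[130:430,200:500];cv2.imwrite("pics/b2.png",cv2.resize(a,(600,600),interpolation=cv2.INTER_CUBIC))
E
```

```text
(no output)
```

View pics/a2.png

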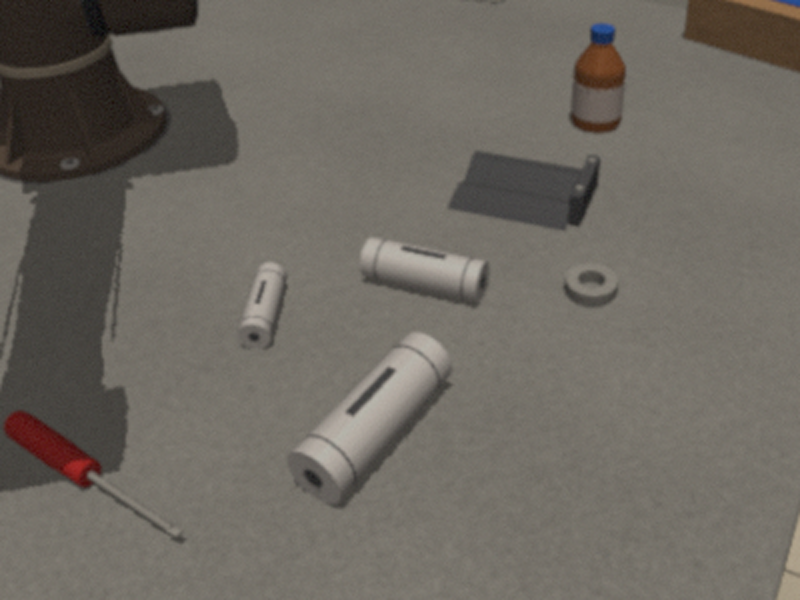

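View pics/b2.png

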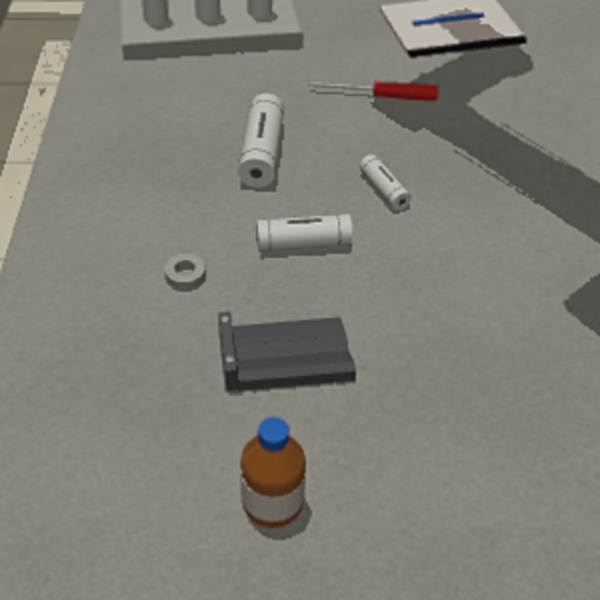

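Candidates for the shaft in the scene picture are the middle-sized bar (291,253), lying parallel to the V, a small one (210,273) and a large one (264,326). I choose (291,253). It is about 0.19 m from the V, near (0.558,-0.07). The V is near (0.586,0.117), the collar at (378,264), the bottle at (378,182) and the driver at (131,357). I'll go above it for a close look.

Call:
arm_command:
  commands:
    - {"tx": -0.9,"ty": 0.6,"tz": 0,"twist": -0.3}
    - {"tx": -0.9,"ty": 0.6,"tz": 0,"twist": -0.3}
    - {"tx": -0.9,"ty": 0.6,"tz": 0,"twist": -0.3}
    - {"tx": -0.9,"ty": 0.6,"tz": 0,"twist": -0.3}
    - {"tx": -0.9,"ty": 0.6,"tz": 0,"twist": -0.3}
    - {"tx": -0.9,"ty": 0.6,"tz": 0,"twist": -0.3}
    - {"tx": -0.9,"ty": 0.6,"tz": 0,"twist": -0.3}
    - {"tx": -0.9,"ty": 0.6,"tz": 0,"twist": -0.3}
  claw: 0.6

```text
t: 1.57
eef_pos: [0.4303, -0.3748, 0.2271]
ee_rot: [-3.14, 0.0, -1.746]
force: [-1.0, -1.0, -0.9]
width: 0.0526
gripper_force: 0.0
```

Call:
arm_command:
  commands:
    - {"tx": -1,"ty": -0.38,"tz": 0,"twist": -0.1}
    - {"tx": -1,"ty": -0.38,"tz": 0,"twist": -0.1}
    - {"tx": -1,"ty": -0.38,"tz": 0,"twist": -0.1}
    - {"tx": -1,"ty": -0.38,"tz": 0,"twist": -0.1}
    - {"tx": -1,"ty": -0.38,"tz": 0,"twist": -0.1}
    - {"tx": -1,"ty": -0.38,"tz": 0,"twist": -0.1}
    - {"tx": -1,"ty": -0.38,"tz": 0,"twist": -0.1}
    - {"tx": -1,"ty": -0.38,"tz": 0,"twist": -0.1}

```text
t: 2.23
eef_pos: [0.5697, -0.1464, 0.2264]
ee_rot: [-3.141, 0.0, -1.438]
force: [-0.0, 0.4, 0.1]
width: 0.0524
gripper_force: 0.0
```

```bash
python3 - <<'E'
from h import *
print(get_state()["eef_pos"],get_state()["ee_rot"],np.round(calibration("wrist")["extrinsics"],3).tolist())
im=save("wrist","w1")
cv2.imwrite("pics/w1s.png",im[:,:,::-1])
for q,z in(("shaft",.02),("vblock",0),("seat",.0246),("ramp",.011),("stop",.02),("collar",0)):
    for r in spot_point(q,"wrist")[:3]: print(q,round(r["score"],2),np.round(r["uv"]),np.round(ray("wrist",r["uv"],z),4))
E
```

```text
[ 0.5697146  -0.14642514  0.22638346] [-3.14109069e+00  1.07459268e-04 -1.43833397e+00] [[-0.991, -0.127, -0.038, 0.582], [-0.132, 0.946, 0.297, -0.228], [-0.001, 0.3, -0.954, 0.385], [0.0, 0.0, 0.0, 1.0]]
shaft 0.95 [285.  87.] [ 0.6193 -0.2604  0.02  ]
shaft 0.88 [324. 276.] [ 0.5573 -0.0746  0.02  ]
shaft 0.73 [444. 191.] [ 0.4485 -0.1838  0.02  ]
vblock 0.64 [286. 403.] [0.5822 0.1184 0.    ]
ramp 0.66 [288. 398.] [0.5796 0.0996 0.011 ]
collar 0.48 [195. 307.] [ 0.704  -0.0083  0.    ]
```

View pics/w1s.png

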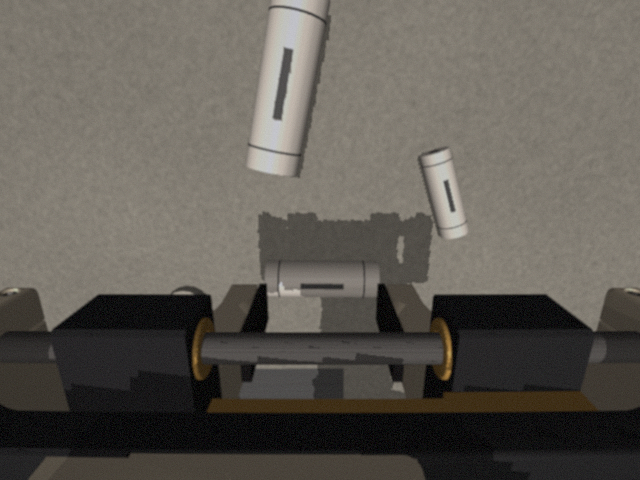

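The wrist picture shows the middle shaft at (324,276), lying nearly horizontal, with the large one at (285,87) and the small one at (444,191). Next I'll fit the V-block and shaft poses to the silhouettes in both fixed cameras.

```bash
cat > fit.py <<'E'
from h import *
from scipy.optimize import minimize
_c={}
def projs(cam,P):
    if cam not in _c:
        c=calibration(cam);_c[cam]=(np.array(c["camera_matrix"]),np.array(c["extrinsics"]),c["k1"])
    K,E,k=_c[cam];p=(P-E[:3,3])@E[:3,:3];s=p[:,:2]/p[:,2:];s=s*(1+k*(s**2).sum(1,keepdims=True))
    return s@K[:2,:2].T+K[:2,2]
prof=[[(-55,0),(-16,11),(0,1.5),(0,0)],[(0,0),(0,1.5),(30,19),(44,19),(44,0)]]
V=[np.array([(x,y,z) for x in(-75,60) for y,z in p])/1e3 for p in prof]+[np.array([(x,y,z) for x in(60,74) for y in(-44,44) for z in(0,40)])/1e3]
a=np.linspace(0,2*np.pi,24)
S=[np.array([(x,20*np.cos(t),20+20*np.sin(t)) for x in(-60,60) for t in a])/1e3]
def sil(cam,parts,p,up=4):
    m=np.zeros((480*up,640*up),np.uint8);c,s=np.cos(p[2]),np.sin(p[2]);R=np.array([[c,-s,0],[s,c,0],[0,0,1]])
    for q in parts:
        uv=projs(cam,q@R.T+[p[0],p[1],0])
        cv2.fillConvexPoly(m,cv2.convexHull(np.round((uv+.5)*up-.5).astype(np.int32)),1)
    return cv2.resize(m*255,(640,480),interpolation=cv2.INTER_AREA)/255.
def mask(q,cam,uv):
    rs=regions_of(q,cam);return min(rs,key=lambda r:np.hypot((r["rect"][0]+r["rect"][2])/2-uv[0],(r["rect"][1]+r["rect"][3])/2-uv[1]))["region"].astype(float)
def fit(parts,masks,p0):
    def f(p):
        return sum(np.abs(sil(c,parts,p)-m).sum()/m.sum() for c,m in masks.items())
    X=np.array([p0]+[np.add(p0,d) for d in((.012,0,0),(0,.012,0),(0,0,.12))])
    r=minimize(f,p0,method="Nelder-Mead",options=dict(initial_simplex=X,xatol=2e-4,fatol=1e-4,maxiter=120))
    return r.x,r.fun
E
python3 - <<'E'
from fit import *
for cam in("scene","side"): grab_frame(cam)
vm={c:mask("vblock",c,projs(c,np.array([[.586,.117,.01]]))[0]) for c in("scene","side")}
sm={c:mask("shaft",c,projs(c,np.array([[.558,-.074,.02]]))[0]) for c in("scene","side")}
np.savez("m.npz",**{"v"+c:vm[c] for c in vm},**{"s"+c:sm[c] for c in sm})
for n,ms,p,q in(("v",vm,V,[.586,.117,.13]),("s",sm,S,[.558,-.073,.1])):
    print(n,{c:m.sum() for c,m in ms.items()},fit(p,ms,q),[fit(p,{c:m},q) for c,m in ms.items()])
E
```

```text
v {'scene': np.float64(2083.0), 'side': np.float64(2222.0)} (array([0.58148439, 0.12451607, 0.13761528]), np.float64(0.088300166042133)) [(array([0.58030812, 0.12402274, 0.13079008]), np.float64(0.03782628750011766)), (array([0.58263199, 0.12467971, 0.14192362]), np.float64(0.03728666984345493))]
s {'scene': np.float64(1280.0), 'side': np.float64(702.0)} (array([ 0.56021962, -0.06852085,  0.11582509]), np.float64(0.11797564556449361)) [(array([ 0.55880529, -0.06832379,  0.11792859]), np.float64(0.04537377450980392)), (array([ 0.56062858, -0.06853108,  0.11531547]), np.float64(0.06696832579185522))]
```

V-block fit: (0.5815, 0.1245), yaw 0.137. Shaft fit: (0.560, -0.0685), yaw 0.116. In the V's frame the shaft is at x = -48 mm, y = -188 mm. The tool is already aligned with the V, so I'll lower it behind the shaft.

Call:
arm_command:
  commands:
    - {"tx": -0.09,"ty": 0,"tz": 0.15}
    - {"tx": -0.09,"ty": 0,"tz": 0.3}
    - {"tx": -0.09,"ty": 0,"tz": 0.45}
    - {"tx": -0.09,"ty": 0,"tz": 0.6}
    - {"tx": -0.09,"ty": 0,"tz": 0.72}
    - {"tx": -0.09,"ty": 0,"tz": 0.8}
    - {"tx": -0.09,"ty": 0,"tz": 0.84}
    - {"tx": -0.09,"ty": 0,"tz": 0.85}

```text
invalid input
```

```bash
python3 - <<'E'
from h import *
s=get_state();print(s["eef_pos"],s["ee_rot"],s["force"])
im=save("side","d");cv2.imwrite("pics/d2.png",cv2.resize(im[130:430,200:500,::-1],(600,600)))
E
```

```text
[ 0.56759519 -0.15009271  0.22662881] [-3.14144954e+00  1.56178575e-05 -1.44275432e+00] [-0.14257775 -0.56106358 -0.44046337]
```

View pics/d2.png

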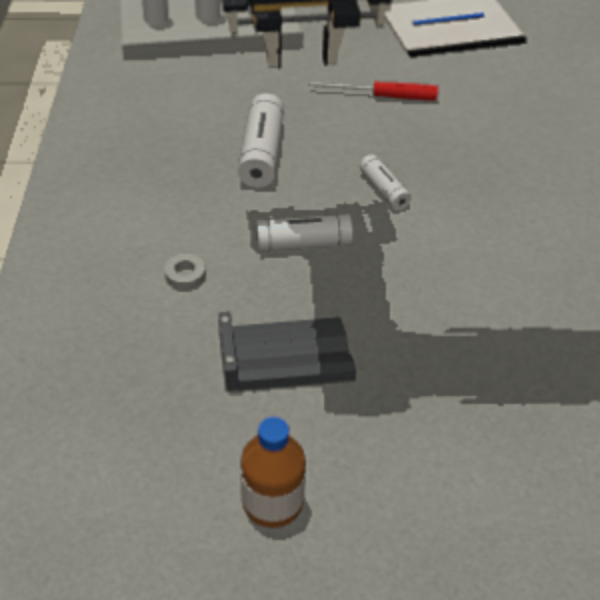

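The move was refused, probably because a row left out "twist". The side picture shows nothing has moved: shaft at about crop (305,232), V at (290,350). I'll resend it with all four numbers.

Call:
arm_command:
  commands:
    - {"tx": -0.1,"ty": -0.01,"tz": 0.15,"twist": 0}
    - {"tx": -0.1,"ty": -0.01,"tz": 0.3,"twist": 0}
    - {"tx": -0.1,"ty": -0.01,"tz": 0.45,"twist": 0}
    - {"tx": -0.1,"ty": -0.01,"tz": 0.6,"twist": 0}
    - {"tx": -0.1,"ty": -0.01,"tz": 0.72,"twist": 0}
    - {"tx": -0.1,"ty": -0.01,"tz": 0.8,"twist": 0}
    - {"tx": -0.1,"ty": -0.01,"tz": 0.84,"twist": 0}
    - {"tx": -0.1,"ty": -0.01,"tz": 0.85,"twist": 0}

```text
t: 3.6
eef_pos: [0.5658, -0.1248, 0.0122]
ee_rot: [3.138, 0.0, -1.442]
force: [-0.3, 0.9, 0.1]
width: 0.0528
gripper_force: 0.0
```

```bash
python3 - <<'E'
from h import *
im=save("side","e");cv2.imwrite("pics/e2.png",cv2.resize(im[180:330,230:430,::-1],(800,600)))
s=get_state();print(s["eef_pos"],s["ee_rot"],s["force"])
E
```

```text
[ 0.56666642 -0.12472748  0.0131922 ] [ 3.13984684e+00 -7.49737684e-05 -1.44207904e+00] [-0.20734913  0.0580853  -0.27009886]
```

View pics/e2.png

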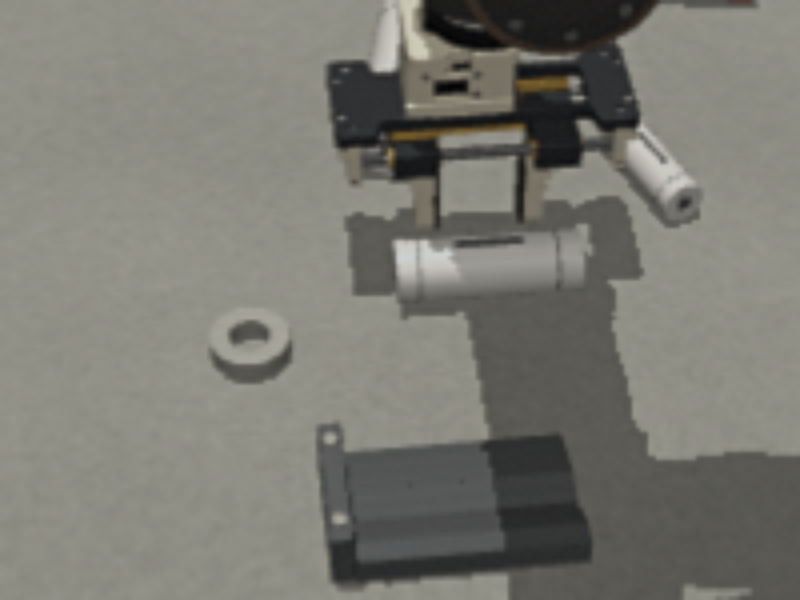

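The fingers stand behind the middle shaft (crop (490,265)), centred on it, and the way to the V is clear. I'll push slowly.

Call:
arm_command:
  commands:
    - {"tx": -0.016,"ty": 0,"tz": 0,"twist": -0.003}
    - {"tx": -0.032,"ty": 0,"tz": 0,"twist": -0.003}
    - {"tx": -0.048,"ty": 0,"tz": 0,"twist": -0.003}
    - {"tx": -0.064,"ty": 0,"tz": 0,"twist": -0.003}
    - {"tx": -0.08,"ty": 0,"tz": 0,"twist": -0.003}
    - {"tx": -0.096,"ty": 0,"tz": 0,"twist": -0.003}
    - {"tx": -0.112,"ty": 0,"tz": 0,"twist": -0.003}
    - {"tx": -0.128,"ty": 0,"tz": 0,"twist": -0.003}

```text
t: 4.32
eef_pos: [0.5629, -0.0924, 0.0142]
ee_rot: [-3.141, -0.0, -1.433]
force: [0.7, -0.2, -0.2]
width: 0.0526
gripper_force: 0.1
```

Call:
arm_command:
  commands:
    - {"tx": -0.016,"ty": 0,"tz": 0,"twist": 0}
    - {"tx": -0.032,"ty": 0,"tz": 0,"twist": 0}
    - {"tx": -0.048,"ty": 0,"tz": 0,"twist": 0}
    - {"tx": -0.064,"ty": 0,"tz": 0,"twist": 0}
    - {"tx": -0.08,"ty": 0,"tz": 0,"twist": 0}
    - {"tx": -0.096,"ty": 0,"tz": 0,"twist": 0}
    - {"tx": -0.112,"ty": 0,"tz": 0,"twist": 0}
    - {"tx": -0.128,"ty": 0,"tz": 0,"twist": 0}

```text
t: 4.98
eef_pos: [0.5584, -0.0608, 0.0141]
ee_rot: [-3.142, 0.0, -1.433]
force: [0.3, 0.8, 0.2]
width: 0.0524
gripper_force: 0.1
```

```bash
python3 - <<'E'
from fit import *
im=save("side","f");cv2.imwrite("pics/f2.png",cv2.resize(im[180:330,230:430,::-1],(800,600)))
s=get_state();print(s["t"],s["eef_pos"],s["ee_rot"],s["force"])
m={"side":mask("shaft","side",projs("side",np.array([[.557,-.035,.02]]))[0])}
print(fit(S,m,[.557,-.035,.13]))
E
```

```text
5.0333 [ 0.55837619 -0.0603601   0.01408818] [-3.14150782e+00  9.85364074e-05 -1.43252450e+00] [0.36581285 0.80300136 0.03263925]
(array([ 0.55548201, -0.02961656,  0.11677568]), np.float64(0.05111007365909327))
```

View pics/f2.png

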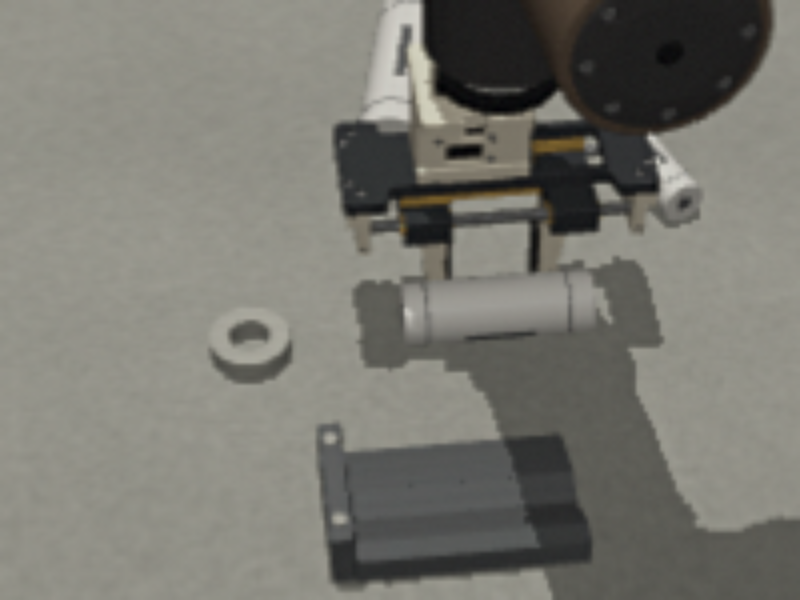

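The shaft rolls cleanly: its mark has turned from the top to the lower front, crop (500,335). I'll keep pushing.

Call:
arm_command:
  commands:
    - {"tx": -0.016,"ty": 0,"tz": 0,"twist": 0}
    - {"tx": -0.032,"ty": 0,"tz": 0,"twist": 0}
    - {"tx": -0.048,"ty": 0,"tz": 0,"twist": 0}
    - {"tx": -0.064,"ty": 0,"tz": 0,"twist": 0}
    - {"tx": -0.08,"ty": 0,"tz": 0,"twist": 0}
    - {"tx": -0.096,"ty": 0,"tz": 0,"twist": 0}
    - {"tx": -0.112,"ty": 0,"tz": 0,"twist": 0}
    - {"tx": -0.128,"ty": 0,"tz": 0,"twist": 0}

```text
t: 5.75
eef_pos: [0.554, -0.0291, 0.0141]
ee_rot: [3.142, 0.0, -1.433]
force: [0.1, -0.2, 0.4]
width: 0.0526
gripper_force: 0.1
```

Call:
arm_command:
  commands:
    - {"tx": -0.016,"ty": 0,"tz": 0,"twist": 0}
    - {"tx": -0.032,"ty": 0,"tz": 0,"twist": 0}
    - {"tx": -0.048,"ty": 0,"tz": 0,"twist": 0}
    - {"tx": -0.064,"ty": 0,"tz": 0,"twist": 0}
    - {"tx": -0.08,"ty": 0,"tz": 0,"twist": 0}
    - {"tx": -0.096,"ty": 0,"tz": 0,"twist": 0}
    - {"tx": -0.112,"ty": 0,"tz": 0,"twist": 0}
    - {"tx": -0.128,"ty": 0,"tz": 0,"twist": 0}

```text
t: 6.42
eef_pos: [0.5496, 0.0026, 0.0141]
ee_rot: [3.142, -0.0, -1.433]
force: [0.4, -1.6, -0.1]
width: 0.0528
gripper_force: 0.1
```

Call:
arm_command:
  commands:
    - {"tx": -0.016,"ty": 0,"tz": -0.002,"twist": 0}
    - {"tx": -0.032,"ty": 0,"tz": -0.004,"twist": 0}
    - {"tx": -0.048,"ty": 0,"tz": -0.006,"twist": 0}
    - {"tx": -0.064,"ty": 0,"tz": -0.008,"twist": 0}
    - {"tx": -0.08,"ty": 0,"tz": -0.01,"twist": 0}
    - {"tx": -0.096,"ty": 0,"tz": -0.012,"twist": 0}
    - {"tx": -0.112,"ty": 0,"tz": -0.014,"twist": 0}
    - {"tx": -0.128,"ty": 0,"tz": -0.016,"twist": 0}

```text
t: 7.08
eef_pos: [0.5454, 0.0335, 0.0185]
ee_rot: [3.141, -0.001, -1.432]
force: [1.1, -8.4, 5.8]
width: 0.0525
gripper_force: 4.4
```

```bash
python3 - <<'E'
from fit import *
s=get_state();print(s["t"],s["eef_pos"],s["ee_rot"],s["force"])
im=save("side","g");cv2.imwrite("pics/g2.png",cv2.resize(im[210:360,230:430,::-1],(800,600)))
E
```

```text
7.0833 [0.54537494 0.03349605 0.01853789] [ 3.14146902e+00 -1.11258460e-03 -1.43225477e+00] [ 1.14128786 -8.3985692   5.81163418]
```

View pics/g2.png

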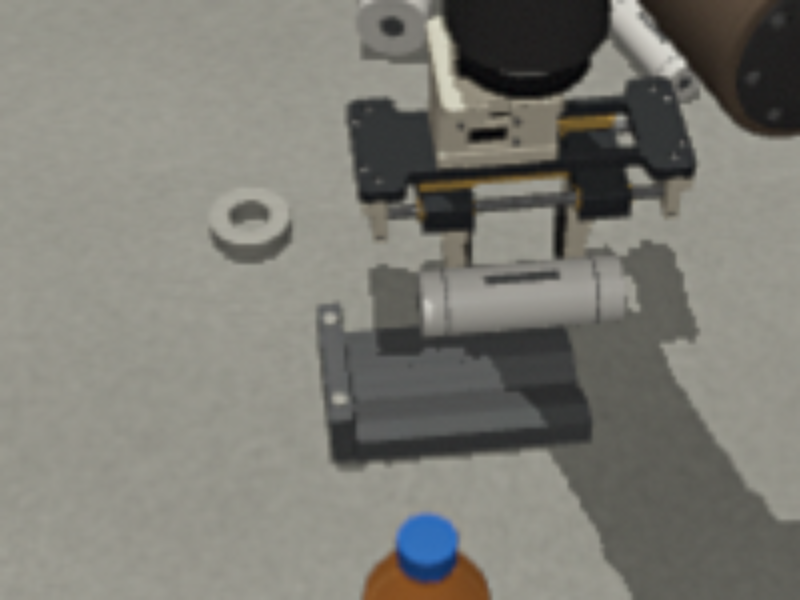

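The shaft is at the foot of the ramp. It has made about a full turn, so step 1 should be met. The push force is rising to 8 N because finger friction tends to jam it on the slope. I'll back off slightly and push lower, with the tip edge below the axis.

Call:
arm_command:
  commands:
    - {"tx": 0.02,"ty": 0,"tz": 0.016,"twist": 0}
    - {"tx": 0.04,"ty": 0,"tz": 0.04,"twist": 0}
    - {"tx": 0.04,"ty": 0,"tz": 0.04,"twist": 0}
    - {"tx": 0.03,"ty": 0,"tz": 0.04,"twist": 0}
    - {"tx": 0.02,"ty": 0,"tz": 0.04,"twist": 0}
    - {"tx": 0.01,"ty": 0,"tz": 0.04,"twist": 0}
    - {"tx": 0,"ty": 0,"tz": 0.04,"twist": 0}
    - {"tx": -0.01,"ty": 0,"tz": 0.04,"twist": 0}

```text
t: 7.8
eef_pos: [0.545, 0.0361, 0.0084]
ee_rot: [-3.141, -0.001, -1.433]
force: [0.4, -5.6, 3.4]
width: 0.0526
gripper_force: 2.8
```

The finger face is vertical, so contact stays at axis height whatever the tip height. A steady 6–8 N matches the friction estimate of about 0.65. That is below the jamming value of 0.75 and far under 38 N, so I'll continue while raising the fingers, which also cuts the drag.

Call:
arm_command:
  commands:
    - {"tx": -0.012,"ty": 0,"tz": -0.005,"twist": 0}
    - {"tx": -0.024,"ty": 0,"tz": -0.01,"twist": 0}
    - {"tx": -0.036,"ty": 0,"tz": -0.015,"twist": 0}
    - {"tx": -0.048,"ty": 0,"tz": -0.02,"twist": 0}
    - {"tx": -0.06,"ty": 0,"tz": -0.025,"twist": 0}
    - {"tx": -0.072,"ty": 0,"tz": -0.03,"twist": 0}
    - {"tx": -0.084,"ty": 0,"tz": -0.035,"twist": 0}
    - {"tx": -0.096,"ty": 0,"tz": -0.04,"twist": 0}

```text
t: 8.47
eef_pos: [0.5417, 0.06, 0.0186]
ee_rot: [-3.141, -0.001, -1.432]
force: [0.3, -5.3, 3.2]
width: 0.0528
gripper_force: 2.7
```

Call:
arm_command:
  commands:
    - {"tx": -0.008,"ty": 0,"tz": -0.001,"twist": 0}
    - {"tx": -0.016,"ty": 0,"tz": -0.002,"twist": 0}
    - {"tx": -0.024,"ty": 0,"tz": -0.003,"twist": 0}
    - {"tx": -0.032,"ty": 0,"tz": -0.004,"twist": 0}
    - {"tx": -0.04,"ty": 0,"tz": -0.005,"twist": 0}
    - {"tx": -0.048,"ty": 0,"tz": -0.006,"twist": 0}
    - {"tx": -0.056,"ty": 0,"tz": -0.007,"twist": 0}
    - {"tx": -0.064,"ty": 0,"tz": -0.008,"twist": 0}

```text
t: 9.13
eef_pos: [0.5394, 0.0765, 0.02]
ee_rot: [-3.142, 0.0, -1.433]
force: [-0.2, -0.0, -0.0]
width: 0.0525
gripper_force: 0.0
```

```bash
python3 - <<'E'
from fit import *
s=get_state();print(s["t"],s["eef_pos"],s["ee_rot"],s["force"])
im=save("side","h");cv2.imwrite("pics/h2.png",cv2.resize(im[230:380,230:430,::-1],(800,600)))
E
```

```text
9.1333 [0.53937962 0.0764642  0.02001486] [-3.14154657e+00  1.86853230e-04 -1.43256185e+00] [-0.21760269 -0.00924585 -0.04123146]
```

View pics/h2.png

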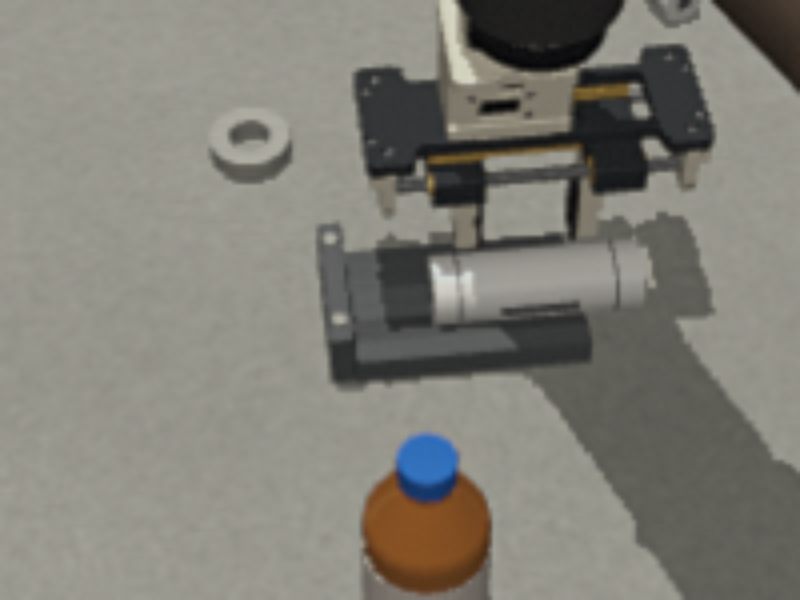

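The shaft has dropped into the V at crop (540,280), short of the stop, with the fingers free of it. I'll retreat, rise, shut the fingers and go round to its open end.

Call:
arm_command:
  commands:
    - {"tx": 0.1,"ty": 0,"tz": 0,"twist": 0}
    - {"tx": 0.1,"ty": 0,"tz": -0.1,"twist": 0}
    - {"tx": 0.1,"ty": 0,"tz": -0.25,"twist": 0}
    - {"tx": 0.1,"ty": 0,"tz": -0.4,"twist": 0}
    - {"tx": 0,"ty": 0.15,"tz": -0.4,"twist": 0}
    - {"tx": -0.1,"ty": 0.3,"tz": -0.4,"twist": 0}
    - {"tx": -0.165,"ty": 0.47,"tz": -0.4,"twist": 0}
    - {"tx": -0.165,"ty": 0.47,"tz": -0.4,"twist": 0}
  claw: 0

```text
t: 9.85
eef_pos: [0.4126, 0.1003, 0.1198]
ee_rot: [3.14, 0.001, -1.433]
force: [-0.6, -0.9, -0.1]
width: 0.0046
gripper_force: 0.0
```

```bash
python3 - <<'E'
from fit import *
im=save("side","i");grab_frame("scene");s=get_state();print(s["t"],s["eef_pos"],s["ee_rot"],s["width"])
S2=[q+[0,0,.0046] for q in S]
p0=[.5815-.048*.99,.1245-.048*.137,.137]
m={c:mask("shaft",c,projs(c,np.array([p0[:2]+[.0246]]))[0]) for c in("side","scene")}
for k in(m,{"side":m["side"]},{"scene":m["scene"]}):
    p,f=fit(S2,k,p0);d=p[:2]-[.5815,.1245];c,n=np.cos(.137),np.sin(.137);print(p,f,"V:",d@[c,n],d@[-n,c])
cv2.imwrite("pics/i2.png",cv2.resize(im[230:380,230:430,::-1],(800,600)))
E
```

```text
9.95 [0.41541492 0.10104599 0.12056767] [-3.14080214e+00  1.01140854e-03 -1.43027214e+00] 0.0011355947811908004
[0.53701579 0.11751563 0.11630047] 1.677638434942666 V: -0.04502126342890747 -0.0008436344896439758
[0.53529255 0.11712187 0.13426883] 0.05690196078431373 V: -0.04678214192911121 -0.0009983599264884015
[0.60758227 0.06999338 0.43336317] 0.45805975849036723 V: 0.018393811228797713 -0.057558005758297504
```

View pics/i2.png

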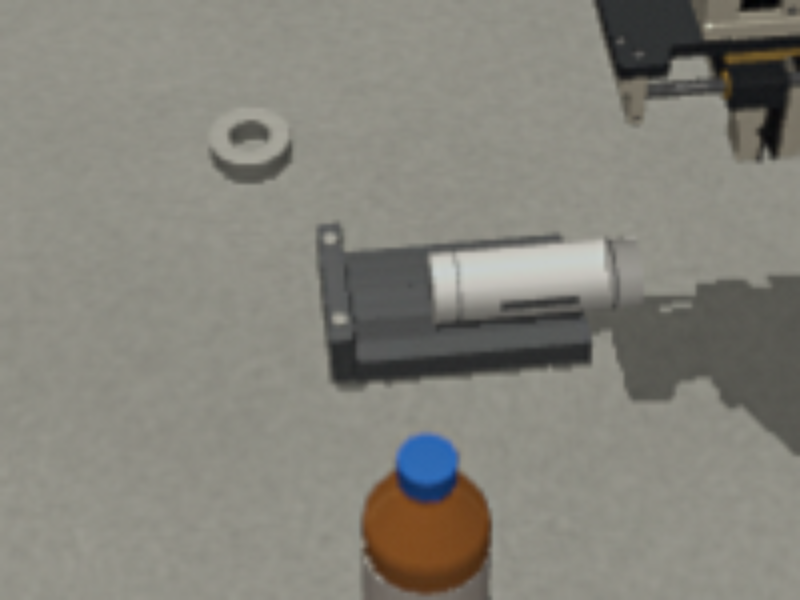

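The shaft lies settled in the V, about 47 mm short of the stop. The shut fingers are behind its open end at y≈0, so I'll lower them.

Call:
arm_command:
  commands:
    - {"tx": 0,"ty": 0,"tz": 0.1,"twist": 0}
    - {"tx": 0,"ty": 0,"tz": 0.2,"twist": 0}
    - {"tx": 0,"ty": 0,"tz": 0.3,"twist": 0}
    - {"tx": 0,"ty": 0,"tz": 0.36,"twist": 0}
    - {"tx": 0,"ty": 0,"tz": 0.4,"twist": 0}
    - {"tx": 0,"ty": 0,"tz": 0.41,"twist": 0}
    - {"tx": 0,"ty": 0,"tz": 0.41,"twist": 0}
    - {"tx": 0,"ty": 0,"tz": 0.41,"twist": 0}

```text
t: 10.72
eef_pos: [0.4181, 0.1007, 0.0177]
ee_rot: [3.142, -0.0, -1.433]
force: [0.2, 0.3, 0.1]
width: 0.0004
gripper_force: 0.0
```

Call:
arm_command:
  commands:
    - {"tx": 0,"ty": -0.016,"tz": 0,"twist": 0}
    - {"tx": 0,"ty": -0.032,"tz": 0,"twist": 0}
    - {"tx": 0,"ty": -0.048,"tz": 0,"twist": 0}
    - {"tx": 0,"ty": -0.064,"tz": 0,"twist": 0}
    - {"tx": 0,"ty": -0.08,"tz": 0,"twist": 0}
    - {"tx": 0,"ty": -0.096,"tz": 0,"twist": 0}
    - {"tx": 0,"ty": -0.112,"tz": 0,"twist": 0}
    - {"tx": 0,"ty": -0.128,"tz": 0,"twist": 0}

```text
t: 11.38
eef_pos: [0.4494, 0.1051, 0.0176]
ee_rot: [3.142, -0.0, -1.433]
force: [0.1, 0.1, -0.8]
width: 0.0006
gripper_force: 0.0
```

Call:
arm_command:
  commands:
    - {"tx": 0,"ty": -0.012,"tz": 0,"twist": 0}
    - {"tx": 0,"ty": -0.024,"tz": 0,"twist": 0}
    - {"tx": 0,"ty": -0.036,"tz": 0,"twist": 0}
    - {"tx": 0,"ty": -0.048,"tz": 0,"twist": 0}
    - {"tx": 0,"ty": -0.06,"tz": 0,"twist": 0}
    - {"tx": 0,"ty": -0.072,"tz": 0,"twist": 0}
    - {"tx": 0,"ty": -0.084,"tz": 0,"twist": 0}
    - {"tx": 0,"ty": -0.096,"tz": 0,"twist": 0}

```text
t: 12.05
eef_pos: [0.4729, 0.1083, 0.0175]
ee_rot: [3.141, -0.0, -1.433]
force: [-2.3, -0.4, 0.3]
width: 0.0003
gripper_force: 1.2
```

```bash
cat > chk.py <<'E'
from fit import *
im=grab_frame("side");s=get_state();print(s["t"],s["eef_pos"],s["ee_rot"],s["force"])
c,n=np.cos(.137),np.sin(.137)
def v(p): d=np.array(p[:2])-[.5815,.1245];return np.round([d@[c,n],d@[-n,c]],4)
print("tcp V",v(s["eef_pos"]))
S2=[q+[0,0,.0046] for q in S]
import sys;x0=float(sys.argv[1])
p0=[.5815+x0*c,.1245+x0*n,.137]
m={"side":mask("shaft","side",projs("side",np.array([p0[:2]+[.0246]]))[0])}
p,f=fit(S2,m,p0);print(p,f,"shaft V",v(p))
E
python3 chk.py -.035
```

```text
12.1 [0.473618   0.10856821 0.01753361] [-3.14134120e+00 -6.64319419e-05 -1.43247716e+00] [ 0.28194106 -0.75745758 -1.27876985]
tcp V [-0.109 -0.001]
[0.55036847 0.11981069 0.13390389] 0.07361092751707424 shaft V [-0.0315 -0.0004]
```

Call:
arm_command:
  commands:
    - {"tx": 0,"ty": -0.012,"tz": 0,"twist": 0}
    - {"tx": 0,"ty": -0.024,"tz": 0,"twist": 0}
    - {"tx": 0,"ty": -0.036,"tz": 0,"twist": 0}
    - {"tx": 0,"ty": -0.048,"tz": 0,"twist": 0}
    - {"tx": 0,"ty": -0.06,"tz": 0,"twist": 0}
    - {"tx": 0,"ty": -0.072,"tz": 0,"twist": 0}
    - {"tx": 0,"ty": -0.084,"tz": 0,"twist": 0}
    - {"tx": 0,"ty": -0.096,"tz": 0,"twist": 0}

```text
t: 12.82
eef_pos: [0.4969, 0.1116, 0.0175]
ee_rot: [3.141, -0.0, -1.433]
force: [-1.9, -0.9, 0.3]
width: 0.0005
gripper_force: 1.1
```

Call:
arm_command:
  commands:
    - {"tx": 0,"ty": -0.002,"tz": 0,"twist": 0}
    - {"tx": 0,"ty": -0.004,"tz": 0,"twist": 0}
    - {"tx": 0,"ty": -0.006,"tz": 0,"twist": 0}
    - {"tx": 0,"ty": -0.008,"tz": 0,"twist": 0}
    - {"tx": 0,"ty": -0.01,"tz": 0,"twist": 0}
    - {"tx": 0,"ty": -0.012,"tz": 0,"twist": 0}
    - {"tx": 0,"ty": -0.014,"tz": 0,"twist": 0}
    - {"tx": 0,"ty": -0.016,"tz": 0,"twist": 0}

```text
t: 13.48
eef_pos: [0.5005, 0.1122, 0.0176]
ee_rot: [3.142, 0.0, -1.433]
force: [-2.2, -0.6, 0.1]
width: 0.0006
gripper_force: 1.0
```

```bash
python3 chk.py -.004
```

```text
13.5333 [0.50067618 0.11221012 0.01756775] [-3.14152939e+00 -8.02103647e-06 -1.43273776e+00] [-1.40768233 -0.92428501  0.30420594]
tcp V [-0.0817 -0.0011]
[0.57875678 0.12403441 0.10455121] 0.08266718322894472 shaft V [-0.0028 -0.0001]
```

Call:
arm_command:
  commands:
    - {"tx": 0,"ty": -0.002,"tz": 0,"twist": 0}
    - {"tx": 0,"ty": -0.004,"tz": 0,"twist": 0}
    - {"tx": 0,"ty": -0.006,"tz": 0,"twist": 0}
    - {"tx": 0,"ty": -0.008,"tz": 0,"twist": 0}
    - {"tx": 0,"ty": -0.009,"tz": 0,"twist": 0}
    - {"tx": 0,"ty": -0.01,"tz": 0,"twist": 0}
    - {"tx": 0,"ty": -0.011,"tz": 0,"twist": 0}
    - {"tx": 0,"ty": -0.012,"tz": 0,"twist": 0}

```text
t: 14.25
eef_pos: [0.5035, 0.1126, 0.0176]
ee_rot: [3.142, 0.0, -1.433]
force: [-2.1, -0.5, -0.1]
width: 0.0008
gripper_force: 1.1
```

Call:
arm_command:
  commands:
    - {"tx": 0,"ty": -0.001,"tz": 0,"twist": 0}
    - {"tx": 0,"ty": -0.002,"tz": 0,"twist": 0}
    - {"tx": 0,"ty": -0.003,"tz": 0,"twist": 0}
    - {"tx": 0,"ty": -0.004,"tz": 0,"twist": 0}
    - {"tx": 0,"ty": -0.005,"tz": 0,"twist": 0}
    - {"tx": 0,"ty": -0.006,"tz": 0,"twist": 0}
    - {"tx": 0,"ty": -0.007,"tz": 0,"twist": 0}
    - {"tx": 0,"ty": -0.008,"tz": 0,"twist": 0}

```text
t: 14.92
eef_pos: [0.5054, 0.1128, 0.0175]
ee_rot: [3.141, -0.0, -1.433]
force: [-2.2, 0.7, 0.4]
width: 0.0002
gripper_force: 1.6
```

Call:
arm_command:
  commands:
    - {"tx": 0,"ty": -0.001,"tz": 0,"twist": 0}
    - {"tx": 0,"ty": -0.002,"tz": 0,"twist": 0}
    - {"tx": 0,"ty": -0.003,"tz": 0,"twist": 0}
    - {"tx": 0,"ty": -0.004,"tz": 0,"twist": 0}
    - {"tx": 0,"ty": -0.005,"tz": 0,"twist": 0}
    - {"tx": 0,"ty": -0.006,"tz": 0,"twist": 0}
    - {"tx": 0,"ty": -0.007,"tz": 0,"twist": 0}
    - {"tx": 0,"ty": -0.008,"tz": 0,"twist": 0}

```text
t: 15.58
eef_pos: [0.5056, 0.1126, 0.0173]
ee_rot: [3.138, -0.001, -1.433]
force: [-12.1, 1.1, 7.2]
width: 0.0
gripper_force: 6.2
```

The force has risen to 12 N and the tool has stopped advancing, so the shaft is against the stop. I'll back off.

Call:
arm_command:
  commands:
    - {"tx": 0,"ty": 0.008,"tz": 0,"twist": 0}
    - {"tx": 0,"ty": 0.02,"tz": 0,"twist": 0}
    - {"tx": 0,"ty": 0.06,"tz": 0,"twist": 0}
    - {"tx": 0,"ty": 0.12,"tz": 0,"twist": 0}
    - {"tx": 0,"ty": 0.2,"tz": 0,"twist": 0}
    - {"tx": 0,"ty": 0.25,"tz": -0.1,"twist": 0}
    - {"tx": 0,"ty": 0.25,"tz": -0.25,"twist": 0}
    - {"tx": 0,"ty": 0.25,"tz": -0.4,"twist": 0}

```text
t: 16.25
eef_pos: [0.4439, 0.1038, 0.1182]
ee_rot: [3.14, -0.001, -1.432]
force: [1.7, 0.9, 0.2]
width: 0.0007
gripper_force: 0.0
```

```bash
python3 chk.py -.001; python3 - <<'E'
from h import *
im=save("side","j");cv2.imwrite("pics/j2.png",cv2.resize(im[230:380,230:430,::-1],(800,600)))
E
```

```text
16.3 [0.44845134 0.1060369  0.12604697] [-3.13206537e+00  2.53647264e-03 -1.43025102e+00] [3.16166633 1.39616906 7.35448666]
tcp V [-1.343e-01 -1.000e-04]
[0.58263868 0.12445365 0.11034059] 0.07461724415793716 shaft V [ 0.0011 -0.0002]
```

View pics/j2.png

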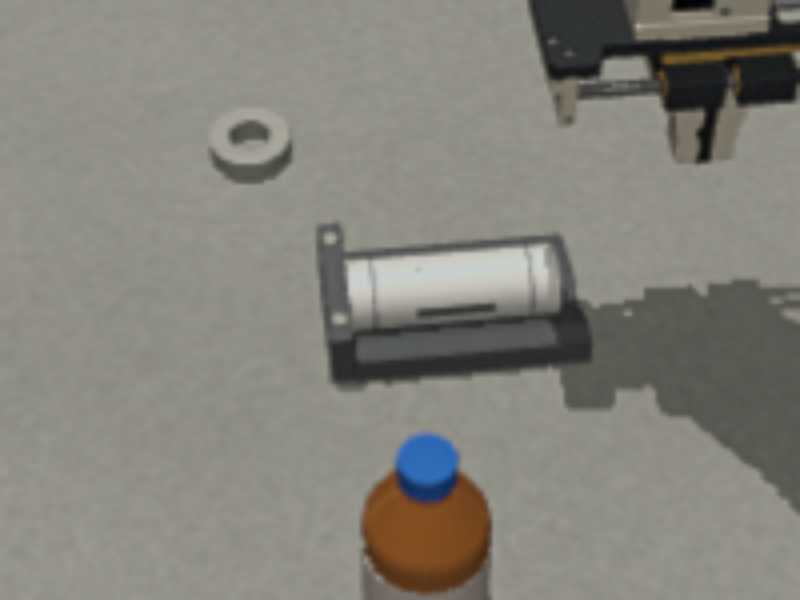

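The shaft (crop (450,285)) lies in the V with its end against the stop. The arm is clear, and the bottle and collar have not moved.

```bash
python3 -c "
from station import *
print(job_done())"
```

```text
the job is handed in; nothing more can be done
None
```

I rolled the middle-sized shaft up the ramp into the V and pushed it endwise against the stop. The last picture shows it settled there with the arm clear, and I handed the job in at about 16 s; no verdict came back.

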